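# Reset the bottle warmer with the pin

### The job

The bottle warmer's thermal cut-out has tripped: first turn the steel shutter on its deck by the black grip until the notch is centred on the yellow mark, which uncovers the small deck hole with the red reset button at its bottom. Then lift the orange-handled reset pin out of its green stand, reach its steel tip down through the hole and push the button fully down. Finish still gripping the pin and holding the button down, with the notch still at the mark and the bottles, jar, dish and vial tray left undisturbed.

Things in the scene. Friction and masses are not known exactly. Their poses are not given: they have to be found in the camera images.
- warmer: White bottle warmer with a grey control deck, fixed to the counter, turned by up to 0.25 rad. Origin on the counter plane below the shutter's axis; axes as the world's at yaw 0. The flat deck (x -80 to 80 mm, y -80 to 100 mm) has its top at z = 80 mm. Two wells (y 100 to 200 mm, walls 80 mm high) hold bottles that reach z = 156 mm.
- shutter (a joint): Angle of the notched steel shutter about the vertical axis through the warmer's origin, rad, counter-clockwise seen from above; 0 = notch centred on the mark, pointing to the warmer's -y. Starts at 0.6 to 1.35 (notch towards the warmer's +x); stops at -1.6 and 1.6. Stays where left; turning takes about 0.05 N m.
- shutter_grip (a point): On the shutter's axis, 106 mm above the counter, in its black grip: an upright bar 12 mm thick, 44 mm long, z 86 to 118 mm; its length points to the notch (yellow line on its top on the notch's side), so along the warmer's y at 0. The disc: radius 46 mm, z 81 to 86 mm, with one V-notch open at the rim, 22 mm wide at 34 mm from the axis.
- mark (a point): Yellow T-shaped mark on the deck just outside the shutter's rim, 66 mm from the axis to the warmer's -y.
- hole_mouth (a point): Centre of the round deck hole, 17 mm in diameter, at deck height (z = 80 mm), 34 mm from the shutter's axis to the warmer's -y. The hole goes straight down. The shutter covers it until the notch is at the mark.
- button_top (a point): Centre of the top of the red reset button (14 mm diameter) in the hole; unpressed it lies 14 mm below the deck top (z = 66 mm), fully down 20 mm (z = 60 mm).
- reset_button (a joint): How far the button is pressed, m: 0 unpressed, 0.006 fully down. It springs back; 2 N starts it, 4.4 N holds it fully down.
- pin_stand: Green block 60 x 60 x 88 mm fixed to the counter, origin at the centre of its underside, with a vertical 12 mm hole, 84 mm deep, in the middle of its top.
- pin: Reset pin, about 60 g, standing tip down in the stand. Origin at the tip, z along the pin towards the handle. Steel shank 7 mm in diameter from 0 to 80 mm, black collar 24 mm in diameter from 80 to 85 mm (rests on the stand's top), round orange handle 16 mm in diameter from 85 to 135 mm.
- pin_tip (a point): The very tip of the pin's steel shank (the pin's origin).
- warm_bottle1: Clear bottle, 58 mm in diameter, 150 mm tall, in a well of the warmer; origin at its foot. Leave alone.
- warm_bottle2: The same, in the other well. Leave alone.
- infusion1: Clear infusion bottle standing on the counter, 66 mm in diameter, 175 mm tall; origin at its foot. Leave alone.
- infusion2: Another such bottle. Leave alone.
- redcap: Glass jar with a red cap, 56 mm in diameter, 105 mm tall; origin at its foot. Leave alone.
- dish: Steel dish, 90 mm in diameter, 40 mm high; origin at its foot. Leave alone.
- vial_tray: White tray 100 x 80 mm with vials, 38 mm high; origin at its underside. Leave alone.
Not all that is in view belongs to the job. What is shaped like the pin but pink or purple is not meant.

How it is judged (in metres and radians):
On the way, in this order (a step that is already met when the one before it is completed fails the run):
1. the shutter is turned so that its notch is at the mark, within 0.15 rad (value of joint shutter between -0.15 and 0.15 rad), for 0.3 s.
2. the pin is lifted clear out of its stand by the gripper (z of pin_tip in the frame of pin_stand above 0.092 m and contact force between the fingers and pin above 1 N), for 0.1 s.
At the end, for the whole second after the job is handed in: Button pressed at least 4.5 of 6 mm by the pin (tip within 8 mm of the button's centre, over 2 N), pin within 0.3 rad of upright and gripped (over 2 N); shutter within 0.2 rad of the mark; bottles, jar, dish and tray within 25 mm of their starts; all kept through the last second (value of joint reset_button above 0.0045 m and distance between pin_tip and button_top below 0.008 m and contact force between pin and warmer above 2 N and contact force between the fingers and pin above 2 N and angle between pin's own z axis and vertical below 0.3 rad and value of joint shutter between -0.2 and 0.2 rad and distance of each of warm_bottle1, warm_bottle2, infusion1, infusion2, redcap, dish, vial_tray from where it was at the start of the episode below 0.025 m); the arm keeps its last pose, push and grip.
It fails at once if a bottle, the jar, the dish or the vial tray is moved more than 25 mm (distance of any of warm_bottle1, warm_bottle2, infusion1, infusion2, redcap, dish, vial_tray from where it was at the start of the episode above 0.025 m).
It also fails if it takes over 54 s, if anything falls off the work surface, if the arm or the gripper's body presses on something with over 40 N, if the wrist force passes 120 N, or if a joint passes its speed limit or range.

### The arm

A 6-joint arm with a two-finger parallel gripper is mounted at the origin on the work surface. World frame = base frame: x ahead of the robot, y to its left, z up, the work surface at z = 0. Lengths are in m, angles in degrees, forces in N, time in s.
With the tool pointing down it reaches from about 0.4 to 0.825 m from the base axis. Payload 7 kg.
Tool frame: the origin (TCP) lies at the centre of the arm's flange, where the gripper is bolted on; the fingertips stand 178 mm ahead of it and the grasp point (between the pads) lies 159 mm ahead of it (r.tips_ahead is the z of the fingertips in the tool frame, in m); z points along the fingers, y is the line along which they close (so a half turn about z gives the same grasp; the last joint's range is limited). The gripper opens to 88 mm and grips with 3 to 60 N. Pads are 19 mm wide; open, the fingers measure 130 mm over their backs; the gripper's body (78 mm by 193 mm) begins 47 mm behind the grasp point.
Start: joints at [93.398, 20.546, 0.682, 0, -70.136, -16.507], TCP at [0.153, 0.657, 0.405] pointing down, gripper open.
Joint ranges: [-176.03, 176.03], [-82.01, 121.73], [-58.28, 71.71], [-173.87, 95.51], [-174.79, -0.11], [-173.66, 173.66]. Speed limits (degrees/s): [136.94, 136.94, 172.46, 180, 180, 180].

### API

Orientations are given as [roll, pitch, yaw] about the fixed x, y, z axes, in that order (R = Rz(yaw) Ry(pitch) Rx(roll)).
In Python, from plant import r gives the robot as it stands. The module is installed in compiled form; this text tells all that it offers.
- The arm moves only by the shell command python3 -m pendant 'ROWS' [FORCE]. ROWS is JSON, a list that holds one entry, the list of rows, each a list of 7 numbers: the shift along the tool's x, y, z in m, then the turn, a rotation vector about the tool's x, y, z in degrees, then the gripper command: -1 is shut, 1 is fully open, values between are in proportion. A call has 1 to 5 rows; each row is the pose to reach, as a shift and turn from the pose commanded when the call began, along the tool's axes at that moment; what a row does not reach only later rows make up. A row lasts 1/10 s, in which the tool goes at most 50 mm and 8.59 degrees, less where a joint would pass 70% of its speed; a pose out of reach is approached as far as the arm can. A call with a gripper value outside its range is refused whole. The fingers move at their own pace and stop on an object; FORCE is the grip in N (left out, the last holds). Time passes only in rows, so rows that repeat a pose let the fingers close. It gives the time, the measured TCP pose, the force, the opening and the grip force at its end, in the units of the state.
- r.get_state(): the state, without advancing time (a new reading comes with each control period).
- r.capture(name): name is "scene" or "top" or "wrist"; returns the picture (384x512x3 uint8, red, green, blue); there is no depth.
- r.camera_params(name): a dict with "fx", "fy", "cx", "cy" (pixels), "R" (3x3) and "t" (3): a world point X has camera coordinates R X + t. Camera axes: x right, y down, z forward; pixel columns grow to the right and rows downward; lengths in m; the calibration is good to about 2 mm. A picture is of the moment at which its call begins: read the wrist's pose just before it. camera_params takes no time and is no camera call; for the wrist camera it gives the pose at the moment of the call.
- r.close_job(): hands the job in; it is judged then, once.
The state is a dict: "time_s": time; "joints": joint angles; "qd": joint speeds; "joint_torque": joint torques, N m; "tcp_pos": TCP position; "eef_rot": TCP orientation; "contact_force": force on the tool from outside, world axes, zero at the start; "moment": the same for the moment, N m; "gripper_width": finger opening in m; "gripper_force": force on a finger pad.
Only numpy, scipy, OpenCV 4.12 (cv2) and the standard library are available. Lean on these libraries where they do the work, as an engineer would, in place of code of your own. Each camera call takes 0.05 s, during which the arm holds its last target. There are 200 camera calls.

## Working session

There is one attempt and no reset: what is moved stays moved. The work goes in short steps, Python scripts to look and compute and a shell command to move; the robot and the scene stay as the last step left them, time stands still between calls to the robot, and variables do not carry over. Pictures are saved under pics/ and viewed, at most 10 in all, crops included, and the job is handed in when it is done.

```bash
mkdir -p pics; python3 - <<'E'
from plant import r
import cv2,numpy as np
for n in("top","scene"):
    im=r.capture(n); cv2.imwrite(f"pics/{n}0.png",im[:,:,::-1]); p=r.camera_params(n); print(n,p)
s=r.get_state();print(s)
E
```

```text
top {'fx': 402.9346915593658, 'fy': 402.9346915593658, 'cx': 248.85536484915718, 'cy': 195.7872633367972, 'R': array([[-0.02546072, -0.99965241,  0.00684123],
       [-0.99231515,  0.02444373, -0.12129775],
       [ 0.12108837, -0.00987698, -0.99259259]]), 't': array([0.06794269, 0.61489471, 1.10847085])}
scene {'fx': 451.115698186037, 'fy': 451.115698186037, 'cx': 250.5339495852541, 'cy': 189.22509058112266, 'R': array([[ 0.84805295,  0.52980598,  0.01057462],
       [ 0.35685847, -0.55623877, -0.75050014],
       [-0.39173744,  0.6402375 , -0.66078568]]), 't': array([-0.57144176, -0.09877719,  1.43620287])}
{'time_s': 0.1, 'joints': array([ 9.33972766e+01,  2.05867139e+01,  6.41321491e-01, -1.67497490e-02,
       -7.01371176e+01, -1.65055772e+01]), 'qd': array([-0.02002106, -0.06422692,  0.10997373,  0.20212804,  0.04683725,
        0.05698358]), 'joint_torque': array([-1.17384821e-03, -5.84163523e+01,  2.93753850e+01,  7.01552600e+00,
        1.01980040e-02, -5.04897287e-05]), 'tcp_pos': array([0.15306618, 0.65724827, 0.40384373]), 'eef_rot': array([ 1.79916416e+02, -8.34576309e-03, -1.31139970e+01]), 'contact_force': array([-0.34546256,  0.40280877,  0.5067216 ]), 'moment': array([-0.03782269, -0.01083777,  0.00177932]), 'gripper_force': 0.0, 'gripper_width': 0.08759391016851424}
```

View pics/top0.png

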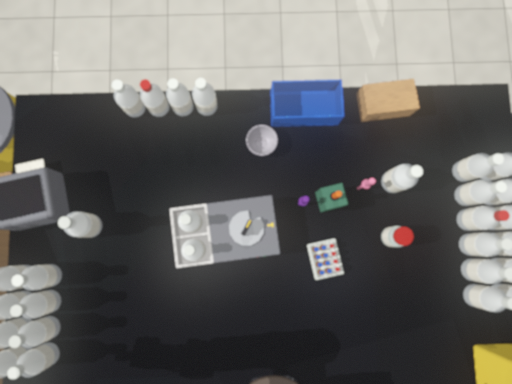

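View pics/scene0.png

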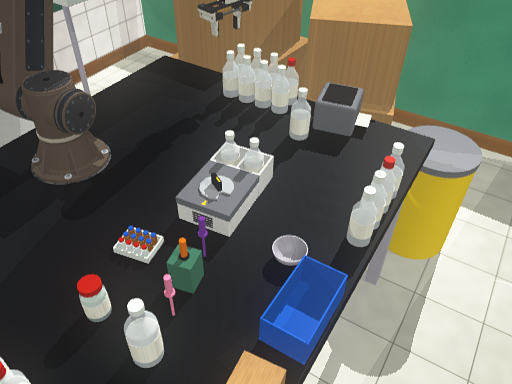

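Candidates for the pin in the top view are orange in the green block (337,195), purple (304,201) and pink (368,183). By the description it is the orange one. I'll check it in one crop that also shows the shutter.

```bash
cat > h.py <<'E'
from plant import r
import cv2,numpy as np
def px2w(p,uv,z):
    d=p["R"].T@np.array([(uv[0]-p["cx"])/p["fx"],(uv[1]-p["cy"])/p["fy"],1]); c=-p["R"].T@p["t"]
    return c+d*(z-c[2])/d[2]
def w2px(p,X):
    q=p["R"]@np.array(X)+p["t"]; return np.array([p["fx"]*q[0]/q[2]+p["cx"],p["fy"]*q[1]/q[2]+p["cy"]])
def tri(ps,uvs):
    A=[];b=[]
    for p,uv in zip(ps,uvs):
        K=np.array([[p["fx"],0,p["cx"]],[0,p["fy"],p["cy"]],[0,0,1]]);P=K@np.c_[p["R"],p["t"]]
        for i in(0,1):
            row=uv[i]*P[2]-P[i];A.append(row[:3]);b.append(-row[3])
    return np.linalg.lstsq(np.array(A),np.array(b),rcond=None)[0]
E
python3 - <<'E'
import cv2
im=cv2.imread("pics/top0.png")[170:290,160:360]
cv2.imwrite("pics/c1.png",cv2.resize(im,None,fx=4,fy=4,interpolation=cv2.INTER_CUBIC))
E
```

```text
(no output)
```

View pics/c1.png

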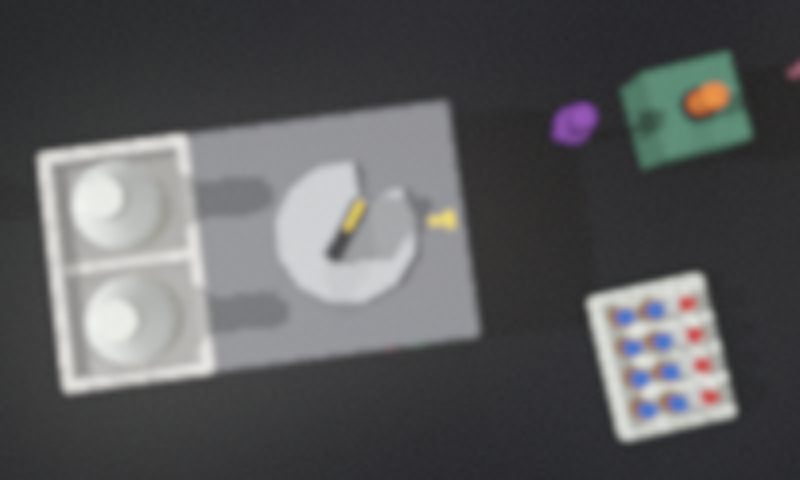

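```bash
python3 - <<'E'
from h import *
from scipy.optimize import least_squares
p=r.camera_params("top");f=lambda u,v,z:px2w(p,(160+u/4-.375,170+v/4-.375),z)
obs={(.08,-.08):(448,101),(-.08,-.08):(481,336),(.08,.2):(37,151),(-.08,.2):(65,393),(0,-.066):(441,220),(0,0):(346,232)}
W=np.array([f(*v,.083 if k==(0,0) else .08)[:2] for k,v in obs.items()]);L=np.array(list(obs))
def g(q):
    c,s=np.cos(q[2]),np.sin(q[2]);return (L@np.array([[c,s],[-s,c]])+q[:2]-W).ravel()
o=least_squares(g,[.5,0,0],loss="soft_l1",f_scale=.003);print(o.x,np.round(g(o.x)*1e3,1))
x,y,a=o.x
a1=f(334,258,.118);a2=f(361,203,.118);d=(a2-a1)[:2];print("grip",a1,a2,(a1+a2)/2,"ang",np.degrees(np.arctan2(d[1],d[0])),"shutter",np.degrees(np.arctan2(d[1],d[0])+np.pi/2-a))
print("hole",x+.034*np.sin(a),y-.034*np.cos(a))
# stand top corners 88mm
for c in((622,86),(732,51),(752,138),(642,169)):print("stand",f(*c,.088))
print("pin handle top",f(716,95,.138))
print("purple",f(580,115,.1),"well pos")
E
```

```text
[0.52409705 0.0626555  0.10499259] [-0.1  0.9  0.5  1.2 -2.1 -1.5  1.8  0.1  0.  -0.9 -0.2  0.1]
grip [0.50611559 0.07084861 0.118     ] [0.54155838 0.05230641 0.118     ] [0.52383699 0.06157751 0.118     ] ang -27.61669421265353 shutter 56.367673406061414
hole 0.5276602411446012 0.028842730986789175
stand [ 0.61854852 -0.12771572  0.088     ]
stand [ 0.64079784 -0.20399981  0.088     ]
stand [ 0.58081501 -0.21437986  0.088     ]
stand [ 0.56160677 -0.1386855   0.088     ]
pin handle top [ 0.60467453 -0.17971754  0.138     ]
purple [ 0.59805014 -0.0964721   0.1       ] well pos
```

Here is what the crop shows:
- **Pin:** the orange handle at (716,95) stands in the green block, so the choice holds.
- **Shutter:** its grip's yellow end is at (361,203), about 56° from the mark at (441,220).

Next I'll move above the shutter.

```bash
cat >> h.py <<'E'
from scipy.spatial.transform import Rotation as Ro
def go(pos,yaw):
    s=r.get_state();R=Ro.from_euler("xyz",s["eef_rot"],degrees=True)
    T=Ro.from_euler("xyz",[180,0,yaw],degrees=True)
    print("t",round(s["time_s"],2),"tcp",s["tcp_pos"].round(4),s["eef_rot"].round(2),"F",s["contact_force"].round(1),"w",round(s["gripper_width"],4),s["gripper_force"],
     "\n shift",R.inv().apply(np.array(pos)-s["tcp_pos"]).round(4),"rot",(R.inv()*T).as_rotvec(degrees=True).round(2))
E
python3 -c "
from h import *
go([.50,.06,.40],-27.6)"
```

```text
t 0.1 tcp [0.1531 0.6572 0.4038] [ 1.7992e+02 -1.0000e-02 -1.3110e+01] F [-0.3  0.4  0.5] w 0.0876 0.0 
 shift [0.4734 0.503  0.0046] rot [ 0.08 -0.02 14.49]
```

```bash
python3 -m pendant '[[[0.473,0.503,0.004,0,0,14.5,1],[0.473,0.503,0.004,0,0,14.5,1],[0.473,0.503,0.004,0,0,14.5,1],[0.473,0.503,0.004,0,0,14.5,1],[0.473,0.503,0.004,0,0,14.5,1]]]'; python3 -c "
from h import *
go([.50,.06,.40],-27.6)"
```

```text
time_s: 0.6
tcp_pos: [0.2792, 0.4392, 0.4029]
eef_rot: [180.0, -0.0, -27.6]
contact_force: [1.1, 1.1, -0.1]
gripper_width: 0.0878
gripper_force: 0.0
t 0.6 tcp [0.2792 0.4392 0.4029] [179.98  -0.   -27.59] F [ 1.1  1.1 -0.1] w 0.0878 0.0 
 shift [0.3713 0.2338 0.003 ] rot [ 0.02 -0.    0.01]
```

```bash
python3 -m pendant '[[[0.371,0.234,0.003,0,0,0,1],[0.371,0.234,0.003,0,0,0,1],[0.371,0.234,0.003,0,0,0,1],[0.371,0.234,0.003,0,0,0,1],[0.371,0.234,0.003,0,0,0,1]]]'; python3 -m pendant '[[[0.2,0.123,0.001,0,0,0,1],[0.2,0.123,0.001,0,0,0,1],[0.2,0.123,0.001,0,0,0,1],[0.2,0.123,0.001,0,0,0,1],[0.2,0.123,0.001,0,0,0,1]]]'; python3 -c "
from h import *
go([.50,.06,.40],-27.6)
p=r.camera_params('wrist');print(p['R'],-p['R'].T@p['t'])
im=r.capture('wrist');cv2.imwrite('pics/w1.png',im[:,:,::-1])
np.save('w1.npy',p,allow_pickle=True)
for X in((.5241,.0627,.118),(.5276,.0288,.08),(.602,-.178,.143)):print(w2px(p,X))"
```

```text
time_s: 1.1
tcp_pos: [0.4045, 0.223, 0.4016]
eef_rot: [-180.0, 0.0, -27.6]
contact_force: [1.1, 0.2, -0.7]
gripper_width: 0.0875
gripper_force: 0.0
time_s: 1.6
tcp_pos: [0.5252, 0.0207, 0.4002]
eef_rot: [180.0, 0.0, -27.7]
contact_force: [0.5, -0.3, -0.4]
gripper_width: 0.0876
gripper_force: 0.0
t 1.6 tcp [0.5252 0.0207 0.4002] [ 1.7997e+02  1.0000e-02 -2.7690e+01] F [ 0.5 -0.3 -0.4] w 0.0876 0.0 
 shift [-0.0406 -0.0231  0.0002] rot [ 0.03  0.01 -0.09]
[[-4.64583611e-01 -8.85528879e-01  8.20485347e-04]
 [-8.55716312e-01  4.49180765e-01  2.56877858e-01]
 [-2.27841308e-01  1.18639140e-01 -9.66443528e-01]] [ 0.58703253 -0.00992605  0.38025273]
[219.24524702 212.07939894]
[252.40476487 181.21656399]
[476.33783625 -38.13425208]
```

View pics/w1.png

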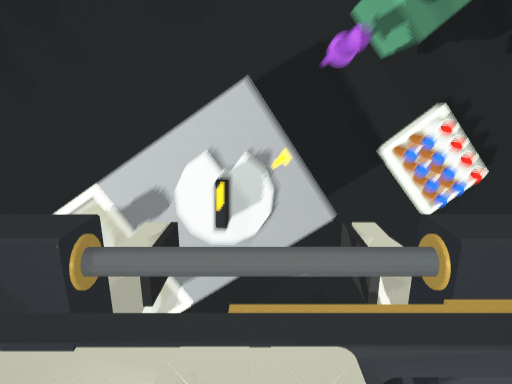

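The wrist view shows the grip bar at (222,200) and the disc centred near (225,197). The mark is at (282,158), with deck corners at (249,77) and (336,213). I'll refit the warmer pose from these.

```bash
python3 - <<'E'
from h import *
p=np.load('w1.npy',allow_pickle=True).item()
im=cv2.imread('pics/w1.png')
g=cv2.cvtColor(im,cv2.COLOR_BGR2HSV)
roi=(slice(165,235),slice(195,250))
dark=(g[roi][:,:,2]<70); n,l,st,c=cv2.connectedComponentsWithStats(dark.astype(np.uint8));print("dark",st[1:],c[1:])
yel=cv2.inRange(g,(18,120,120),(35,255,255));n,l,st,c=cv2.connectedComponentsWithStats(yel)
for i in range(1,n):
    if st[i,4]>20:print("yellow",st[i],c[i])
f=lambda u,v,z:px2w(p,(u,v),z).round(4)
print("corners",f(249,77,.08),f(336,214,.08),"mark",f(283,158,.08))
print("disc",f(225.5,197,.086),"bar(top, far row)",f(222,180,.118),f(222,227,.118))
a=.105
def W(x,y,z):return w2px(p,(.5241+x*np.cos(a)-y*np.sin(a),.0627+x*np.sin(a)+y*np.cos(a),z)).round(1)
print([W(x,y,.08) for x,y in((.08,-.08),(-.08,-.08),(0,-.066))])
th=a+np.radians(56.4)
for z in(.118,.086):
  for s in(-.022,.022): print(z,s,w2px(p,(.5241-s*np.sin(th)*-1,.0627-s*np.cos(th),z)))
t=np.linspace(0,6.28,50);D=np.array([w2px(p,(.5241+.046*np.cos(k),.0627+.046*np.sin(k),.086)) for k in t]);print("disc bbox",D.min(0),D.max(0))
E
```

```text
dark [[ 21  14  13  49 361]] [[28.17728532 42.13850416]]
yellow [273 151  16  17  99] [280.57575758 159.17171717]
yellow [216 182   9  29 225] [219.94666667 195.71111111]
yellow [ 69 234  32  56 872] [ 81.30619266 261.83142202]
yellow [419 234  32  56 881] [437.7661748  261.73098751]
yellow [ 228  300  284   13 2786] [380.28715004 307.41529074]
corners [ 0.614  -0.0137  0.08  ] [ 0.4586 -0.0298  0.08  ] mark [ 0.5342 -0.0079  0.08  ]
disc [0.527  0.0586 0.086 ] bar(top, far row) [0.5481 0.0464 0.118 ] [0.5108 0.0674 0.118 ]
[array([244.9,  81.9]), array([334.2, 220.7]), array([279.8, 163.3])]
0.118 -0.022 [220.09416578 235.40221789]
0.118 0.022 [218.36089027 187.78297217]
0.086 -0.022 [223.96018657 222.6666324 ]
0.086 0.022 [222.54943579 179.4518085 ]
disc bbox [175.973195   154.51257634] [270.4428465  244.92498833]
```

```bash
python3 -m pendant '[[[-0.02,0,0,0,0,0,1],[-0.02,0,0,0,0,0,1],[-0.02,0,0,0,0,0,1],[-0.02,0,0,0,0,0,1]]]'; python3 - <<'E'
from h import *
r.capture('wrist');p=r.camera_params('wrist');im=r.capture('wrist')[:,:,::-1].copy();cv2.imwrite('pics/w2.png',im);np.save('w2.npy',p,allow_pickle=True)
q=r.camera_params('wrist');print(np.abs(p['t']-q['t']).max())
g=cv2.cvtColor(im,cv2.COLOR_BGR2HSV)
yel=cv2.inRange(g,(18,120,120),(35,255,255));n,l,st,c=cv2.connectedComponentsWithStats(yel)
for i in range(1,n):
    if 20<st[i,4]<600:print("yellow",st[i],c[i])
# disc/deck outline rows
a=.105;f=lambda x,y,z:w2px(p,(.5241+x*np.cos(a)-y*np.sin(a),.0627+x*np.sin(a)+y*np.cos(a),z))
print("pred mark",f(0,-.066,.08),"corners",f(.08,-.08,.08),f(-.08,-.08,.08),"bar front",f(.022*np.sin(.984),-.022*np.cos(.984),.118))
go([.5241,.0627,.33],-27.6)
E
python3 - <<'E'
import cv2
im=cv2.imread('pics/w2.png')[40:260,140:400];cv2.imwrite('pics/w2c.png',cv2.resize(im,None,fx=2.5,fy=2.5))
E
```

```text
time_s: 2.05
tcp_pos: [0.5068, 0.0328, 0.4006]
eef_rot: [-180.0, -0.0, -27.6]
contact_force: [-0.0, -0.6, 0.3]
gripper_width: 0.0877
gripper_force: 0.0
3.871517618703191e-05
yellow [273 131  19  16 132] [282.47727273 138.93939394]
yellow [217 163   6  24 143] [219.48251748 174.58041958]
pred mark [282.8028084  140.46992321] corners [247.63271827  55.9628759 ] [337.87321561 200.08189382] bar front [220.45601963 162.49839087]
t 2.15 tcp [0.5068 0.0329 0.4005] [-1.800e+02 -1.000e-02 -2.757e+01] F [-0.2 -0.2 -0.3] w 0.0878 0.0 
 shift [ 0.0015 -0.0344  0.0705] rot [-0.   -0.01  0.03]
```

View pics/w2c.png

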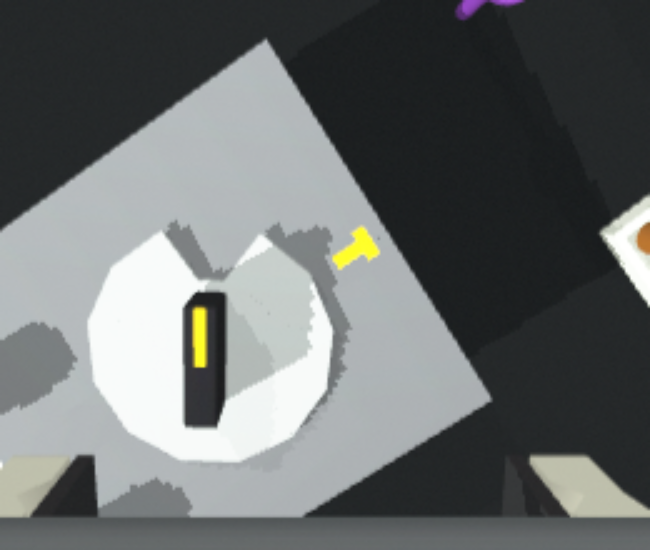

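The static view matches the model to about 1 px: grip front at (220,162), mark at (282,139). I'll go down and grip the bar.

```bash
python3 -m pendant '[[[0.0015,-0.0345,0.04,0,0,0,1],[0.0015,-0.0345,0.08,0,0,0,1],[0.0015,-0.0345,0.11,0,0,0,1],[0.0015,-0.0345,0.13,0,0,0,1],[0.0015,-0.0345,0.13,0,0,0,0.3]]]' 20; python3 -m pendant '[[[0,0,0,0,0,0,-1],[0,0,0,0,0,0,-1],[0,0,0,0,0,0,-1],[0,0,0,0,0,0,-1],[0,0,0,0,0,0,-1]]]'; python3 -c "
from h import *
go([.5241,.0627,.27],-84)"
```

```text
time_s: 2.65
tcp_pos: [0.5231, 0.0623, 0.2676]
eef_rot: [179.7, 0.2, -27.6]
contact_force: [0.9, 0.2, 0.0]
gripper_width: 0.084
gripper_force: 0.0
time_s: 3.15
tcp_pos: [0.5241, 0.0625, 0.2712]
eef_rot: [-179.9, -0.0, -27.6]
contact_force: [-1.5, 0.2, 0.5]
gripper_width: 0.0452
gripper_force: 0.0
t 3.15 tcp [0.5241 0.0625 0.2712] [-1.7994e+02 -4.0000e-02 -2.7610e+01] F [-1.5  0.2  0.5] w 0.0452 0.0 
 shift [-0.0001 -0.0002  0.0012] rot [-8.000e-02 -1.000e-02  5.639e+01]
```

```bash
for i in 1 ; do python3 -m pendant '[[[0,0,0,0,0,0,-1],[0,0,0,0,0,0,-1],[0,0,0,0,0,0,-1],[0,0,0,0,0,0,-1],[0,0,0,0,0,0,-1]]]'; done; python3 -m pendant '[[[0,0,0,0,0,0,-1],[0,0,0,0,0,0,-1]]]'
```

```text
time_s: 3.65
tcp_pos: [0.524, 0.0625, 0.2705]
eef_rot: [-180.0, -0.0, -27.6]
contact_force: [-0.5, 1.2, -0.3]
gripper_width: 0.0117
gripper_force: 19.9
time_s: 3.85
tcp_pos: [0.524, 0.0625, 0.2705]
eef_rot: [-180.0, -0.0, -27.6]
contact_force: [0.6, 1.1, -0.6]
gripper_width: 0.0118
gripper_force: 19.9
```

```bash
python3 -m pendant '[[[0,0,0,0,0,6,-1],[0,0,0,0,0,12,-1],[0,0,0,0,0,18,-1],[0,0,0,0,0,24,-1],[0,0,0,0,0,29,-1]]]'; python3 -m pendant '[[[0,0,0,0,0,6,-1],[0,0,0,0,0,12,-1],[0,0,0,0,0,18,-1],[0,0,0,0,0,24,-1],[0,0,0,0,0,27.4,-1]]]';python3 -m pendant '[[[0,0,0,0,0,0,-1],[0,0,0,0,0,0,-1],[0,0,0,0,0,0,-1],[0,0,0,0,0,0,-1]]]'; python3 -c "
from h import *
go([.5241,.0627,.27],-84)"
```

```text
time_s: 4.35
tcp_pos: [0.5242, 0.0627, 0.2705]
eef_rot: [-180.0, 0.0, -56.8]
contact_force: [2.4, 2.3, -1.5]
gripper_width: 0.0118
gripper_force: 20.0
time_s: 4.85
tcp_pos: [0.5244, 0.0628, 0.2705]
eef_rot: [-179.9, 0.0, -84.2]
contact_force: [2.8, 1.9, -2.0]
gripper_width: 0.0118
gripper_force: 20.0
time_s: 5.25
tcp_pos: [0.5243, 0.0628, 0.2705]
eef_rot: [-179.9, 0.0, -83.9]
contact_force: [4.5, 2.9, -5.0]
gripper_width: 0.0119
gripper_force: 19.9
t 5.25 tcp [0.5243 0.0628 0.2705] [-1.7994e+02  3.0000e-02 -8.3940e+01] F [ 4.5  2.9 -5. ] w 0.0119 19.931876063346863 
 shift [0.     0.0002 0.0005] rot [-0.06  0.03  0.06]
```

```bash
python3 -m pendant '[[[0,0,0,0,0,0,1],[0,0,0,0,0,0,1],[0,0,0,0,0,0,1],[0,0,0,0,0,0,1],[0,0,0,0,0,0,1]]]'; python3 -m pendant '[[[0,0,-0.02,0,0,0,1],[0,0,-0.06,0,0,0,1],[0,0,-0.1,0,0,0,1],[0,0,-0.13,0,0,0,1],[0,0,-0.13,0,0,0,1]]]'; python3 -c "
from h import *
go([.598,-.125,.40],-84)"
```

```text
time_s: 5.75
tcp_pos: [0.5238, 0.0623, 0.2705]
eef_rot: [180.0, -0.0, -84.0]
contact_force: [1.1, -0.0, 0.1]
gripper_width: 0.0462
gripper_force: 0.0
time_s: 6.25
tcp_pos: [0.5249, 0.0626, 0.4054]
eef_rot: [-179.6, 0.1, -84.0]
contact_force: [-0.2, 0.3, -0.7]
gripper_width: 0.085
gripper_force: 0.0
t 6.25 tcp [0.5249 0.0626 0.4054] [-1.7955e+02  9.0000e-02 -8.3970e+01] F [-0.2  0.3 -0.7] w 0.085 0.0 
 shift [ 0.1942 -0.0529  0.0054] rot [-0.45  0.09  0.03]
```

```bash
python3 -m pendant '[[[0.194,-0.053,0,0,0,0,1],[0.194,-0.053,0,0,0,0,1],[0.194,-0.053,0,0,0,0,1],[0.194,-0.053,0,0,0,0,1],[0.194,-0.053,0,0,0,0,1]]]';python3 -m pendant '[[[0,0,0,0,0,0,1],[0,0,0,0,0,0,1],[0,0,0,0,0,0,1]]]'; python3 - <<'E'
from h import *
T=r.capture('top');cv2.imwrite('pics/top1.png',T[:,:,::-1])
p=r.camera_params('wrist');im=r.capture('wrist')[:,:,::-1].copy();cv2.imwrite('pics/w3.png',im);np.save('w3.npy',p,allow_pickle=True)
go([.603,-.178,.33],-84)
for X in((.603,-.178,.143),(.603,-.178,.088)):print(w2px(p,X))
a=cv2.resize(T[170:290,210:300,::-1],None,fx=4,fy=4,interpolation=cv2.INTER_CUBIC)
b=cv2.resize(im,(512,384));c=np.zeros((480,372+500,3),np.uint8)
c=np.zeros((480,776,3),np.uint8);c[:,:360]=a;b=im[0:240,100:508];c[:240,364:772]=b;cv2.imwrite('pics/c3.png',c)
E
```

```text
time_s: 6.75
tcp_pos: [0.598, -0.1296, 0.3989]
eef_rot: [179.9, -0.0, -84.3]
contact_force: [-0.9, -0.2, -0.9]
gripper_width: 0.0876
gripper_force: 0.0
time_s: 7.05
tcp_pos: [0.5967, -0.124, 0.4005]
eef_rot: [180.0, 0.0, -83.9]
contact_force: [-0.4, -0.5, 0.6]
gripper_width: 0.088
gripper_force: 0.0
t 7.15 tcp [ 0.5968 -0.1238  0.4008] [-179.98    0.    -83.91] F [-1.1  0.1  0.3] w 0.0877 0.0 
 shift [ 0.0545 -0.0004  0.0708] rot [-0.02  0.    0.09]
[260.17668797 124.89038527]
[260.06371768 121.50359561]
```

View pics/c3.png

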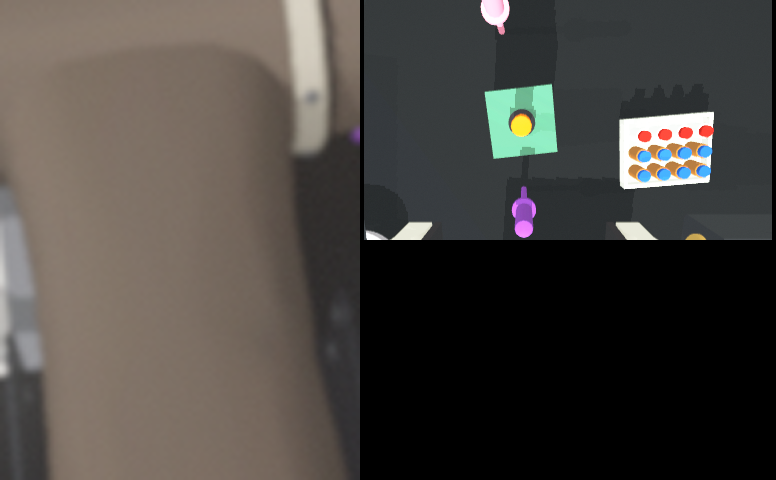

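The wrist view shows the pin's top at (257,126) and the stand's top centred near (258,122). The purple pin is at about (160,229), and the top camera's view of the shutter is blocked by the arm.

```bash
python3 - <<'E'
from h import *
p=np.load('w3.npy',allow_pickle=True).item()
print(px2w(p,(257,126),.143),px2w(p,(258,122),.088))
X=px2w(p,(257.3,125),.143);go([X[0],X[1],.279],-84)
E
```

```text
[ 0.60525274 -0.17694953  0.143     ] [ 0.60481777 -0.17736244  0.088     ]
t 7.15 tcp [ 0.5968 -0.1238  0.4008] [-179.98    0.    -83.91] F [-1.1  0.1  0.3] w 0.0877 0.0 
 shift [ 0.0544 -0.0025  0.1218] rot [-0.02  0.    0.09]
```

```bash
python3 -m pendant '[[[0.0544,-0.0025,0,0,0,0,1],[0.0544,-0.0025,0.03,0,0,0,1],[0.0544,-0.0025,0.07,0,0,0,1],[0.0544,-0.0025,0.105,0,0,0,1],[0.0544,-0.0025,0.122,0,0,0,0.8]]]' 30; for i in 1 2; do python3 -m pendant '[[[0,0,0,0,0,0,-1],[0,0,0,0,0,0,-1],[0,0,0,0,0,0,-1],[0,0,0,0,0,0,-1],[0,0,0,0,0,0,-1]]]'; done; python3 -m pendant '[[[0,0,0,0,0,0,-1],[0,0,0,0,0,0,-1]]]'
```

```text
time_s: 7.65
tcp_pos: [0.6039, -0.1779, 0.2754]
eef_rot: [179.8, 0.1, -84.0]
contact_force: [0.1, -1.0, 0.8]
gripper_width: 0.084
gripper_force: 0.0
time_s: 8.15
tcp_pos: [0.6053, -0.1787, 0.2797]
eef_rot: [-179.9, -0.0, -84.0]
contact_force: [0.8, -0.4, -0.5]
gripper_width: 0.045
gripper_force: 0.0
time_s: 8.65
tcp_pos: [0.6051, -0.1788, 0.2785]
eef_rot: [180.0, -0.0, -84.0]
contact_force: [-0.8, 0.3, -0.4]
gripper_width: 0.0152
gripper_force: 30.0
time_s: 8.85
tcp_pos: [0.6051, -0.1788, 0.2785]
eef_rot: [180.0, -0.0, -84.0]
contact_force: [0.1, -0.8, 0.0]
gripper_width: 0.0155
gripper_force: 30.0
```

```bash
python3 -m pendant '[[[0,0,-0.03,0,0,0,-1],[0,0,-0.07,0,0,0,-1],[0,0,-0.115,0,0,0,-1],[0,0,-0.16,0,0,0,-1],[0,0,-0.175,0,0,0,-1]]]'; python3 -m pendant '[[[0,0,0,0,0,0,-1],[0,0,0,0,0,0,-1]]]'; python3 -c "
from h import *
go([.524,.095,.455],-84)"
```

```text
time_s: 9.35
tcp_pos: [0.6056, -0.1791, 0.4593]
eef_rot: [-179.6, -0.1, -84.0]
contact_force: [0.2, -0.9, -1.0]
gripper_width: 0.0153
gripper_force: 30.0
time_s: 9.55
tcp_pos: [0.6048, -0.1787, 0.453]
eef_rot: [180.0, 0.0, -84.0]
contact_force: [-0.4, 0.0, -2.4]
gripper_width: 0.0159
gripper_force: 30.0
t 9.55 tcp [ 0.6048 -0.1787  0.453 ] [ 1.7999e+02  4.0000e-02 -8.4020e+01] F [-0.4  0.  -2.4] w 0.0159 29.99868929386139 
 shift [-0.2806  0.0519 -0.0018] rot [ 0.01  0.04 -0.02]
```

```bash
python3 -m pendant '[[[-0.05,0.009,-0.002,0,0,0,-1],[-0.1,0.018,-0.002,0,0,0,-1],[-0.14,0.026,-0.002,0,0,0,-1],[-0.18,0.034,-0.002,0,0,0,-1],[-0.22,0.041,-0.002,0,0,0,-1]]]'; python3 -m pendant '[[[-0.03,0.006,0,0,0,0,-1],[-0.06,0.011,0,0,0,0,-1],[-0.06,0.011,0,0,0,0,-1],[-0.06,0.011,0,0,0,0,-1],[-0.06,0.011,0,0,0,0,-1]]]'; python3 - <<'E'
from h import *
r.capture('wrist');p=r.camera_params('wrist');im=r.capture('wrist')[:,:,::-1].copy();np.save('w4.npy',p,allow_pickle=True)
s=r.capture('scene')[:,:,::-1].copy();cv2.imwrite('pics/w4.png',im);cv2.imwrite('pics/s4.png',s)
go([.5277,.027,.40],-84)
print("pred hole",w2px(p,(.5277,.0288,.08)),"mark",w2px(p,(.531,-.003,.08)),"axis",w2px(p,(.5241,.0627,.118)))
c=np.zeros((480,780,3),np.uint8);c[:384,:512][:]=im;b=s[130:250,160:294];c[:240,512:780]=cv2.resize(b,(268,240));cv2.imwrite('pics/c4.png',c)
E
```

```text
time_s: 10.05
tcp_pos: [0.5403, 0.0371, 0.4537]
eef_rot: [179.8, -0.0, -84.0]
contact_force: [1.2, 0.3, -0.5]
gripper_width: 0.0156
gripper_force: 30.0
time_s: 10.55
tcp_pos: [0.5242, 0.0938, 0.4545]
eef_rot: [179.9, -0.0, -84.0]
contact_force: [-0.5, -0.2, -0.6]
gripper_width: 0.0157
gripper_force: 30.0
t 10.7 tcp [0.5244 0.0935 0.4551] [ 1.7996e+02 -2.0000e-02 -8.4080e+01] F [-1.1  0.3  0.3] w 0.0151 29.998708069324493 
 shift [0.0665 0.0035 0.0551] rot [ 0.04 -0.02 -0.08]
pred hole [262.93140465 109.50314985] mark [263.02717212  78.50221874] axis [263.35733082 144.94177651]
```

View pics/c4.png

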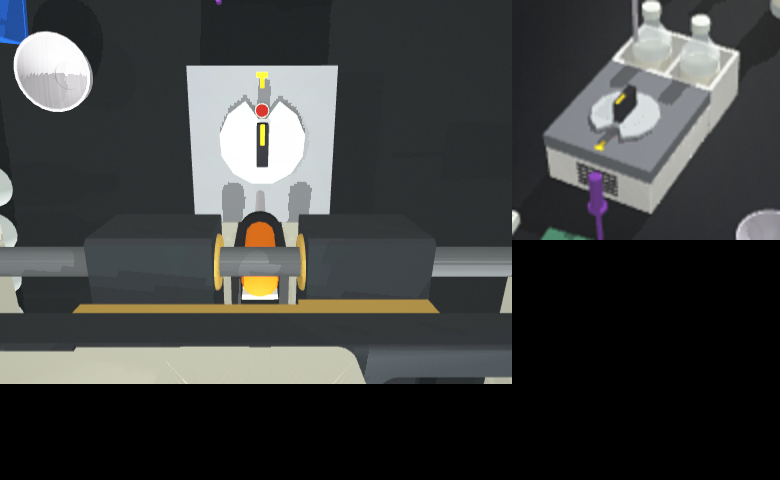

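The notch is at the mark and the red button shows at (262,110), as predicted. The pin's tip shows at about (260,191). Next I'll measure the tip and the button precisely.

```bash
python3 - <<'E'
from h import *
p=np.load('w4.npy',allow_pickle=True).item();im=cv2.imread('pics/w4.png')
print(im[184:216:2,252:272:2].mean(2).astype(int))
g=cv2.cvtColor(im,cv2.COLOR_BGR2HSV);m=cv2.inRange(g,(0,150,120),(8,255,255))[90:130,240:285];ys,xs=np.nonzero(m);c=(xs.mean()+240,ys.mean()+90);print(c,"button",px2w(p,c,.066))
for v in(191,193,195):print("tip",px2w(p,(260.5,v),.1845))
E
```

```text
[[214 211 211 211 211 211 210 211 210 211]
 [212 211 210 210 210 210 210 210 211 211]
 [212 211 211 210 210 209 209 210 209 209]
 [212 210 211 196 187 203 210 209 209 209]
 [213 211 200 174 168 169 208 211 210 211]
 [212 212 182 174 171 170 185 212 210 210]
 [211 212 182 175 171 169 187 211 212 211]
 [211 212 182 174 170 170 174 212 211 211]
 [211 212 181 173 169 169 175 212 211 211]
 [212 211 182 173 169 168 174 212 212 211]
 [211 211 183 174 168 168 166 211 212 211]
 [213 211 182 174 168 168 166 210 211 210]
 [210 210 181 174 168 168 165 211 211 211]
 [211 210 169 162 154 157 159 211 210 211]
 [112  38  38  37  37  37  39  77 189 202]
 [ 38  39  42  41  42  42  40  39  37  39]]
(np.float64(261.6448598130841), np.float64(110.03738317757009)) button [0.52891084 0.02962598 0.066     ]
tip [0.52411123 0.09285475 0.1845    ]
tip [0.52393323 0.09454996 0.1845    ]
tip [0.52375462 0.09625089 0.1845    ]
```

```bash
python3 -m pendant '[[[0.03,0.002,0,0,0,0,-1],[0.0667,0.0027,0.01,0,0,0,-1],[0.0667,0.0027,0.04,0,0,0,-1],[0.0667,0.0027,0.07,0,0,0,-1],[0.0667,0.0027,0.085,0,0,0,-1]]]'; python3 -m pendant '[[[0,0,0,0,0,0,-1],[0,0,0,0,0,0,-1],[0,0,0,0,0,0,-1]]]'; python3 -c "
from h import *
go([.5285,.0272,.34],-84)"
```

```text
time_s: 11.2
tcp_pos: [0.5277, 0.0262, 0.368]
eef_rot: [179.8, -0.0, -84.2]
contact_force: [0.5, -0.7, -0.3]
gripper_width: 0.0155
gripper_force: 30.0
time_s: 11.5
tcp_pos: [0.5289, 0.0276, 0.3718]
eef_rot: [-179.9, 0.0, -84.0]
contact_force: [0.5, 0.9, -0.3]
gripper_width: 0.0158
gripper_force: 30.0
t 11.5 tcp [0.5289 0.0276 0.3718] [-1.7989e+02  1.0000e-02 -8.4020e+01] F [ 0.5  0.9 -0.3] w 0.0158 29.998691976070404 
 shift [0.0003 0.0005 0.0318] rot [-0.11  0.01 -0.02]
```

```bash
python3 -m pendant '[[[0,0,0.01,0,0,0,-1],[0,0,0.02,0,0,0,-1],[0,0,0.028,0,0,0,-1],[0,0,0.033,0,0,0,-1],[0,0,0.033,0,0,0,-1]]]' 40; python3 -m pendant '[[[0,0,0.003,0,0,0,-1],[0,0,0.005,0,0,0,-1],[0,0,0.005,0,0,0,-1],[0,0,0.005,0,0,0,-1]]]'
```

```text
time_s: 12.0
tcp_pos: [0.5283, 0.0276, 0.3367]
eef_rot: [179.9, -0.0, -84.0]
contact_force: [0.2, -0.6, -0.9]
gripper_width: 0.0148
gripper_force: 40.0
time_s: 12.4
tcp_pos: [0.5285, 0.0276, 0.3328]
eef_rot: [-180.0, -0.0, -84.0]
contact_force: [-1.0, 0.3, 2.4]
gripper_width: 0.0151
gripper_force: 40.0
```

Contact with the button begins near z = 0.336, as expected. I'll press on in small steps.

```bash
python3 -m pendant '[[[0,0,0.002,0,0,0,-1],[0,0,0.003,0,0,0,-1],[0,0,0.003,0,0,0,-1],[0,0,0.003,0,0,0,-1]]]'; python3 -m pendant '[[[0,0,0.001,0,0,0,-1],[0,0,0.002,0,0,0,-1],[0,0,0.002,0,0,0,-1],[0,0,0.002,0,0,0,-1]]]'
```

```text
time_s: 12.8
tcp_pos: [0.5286, 0.0276, 0.3302]
eef_rot: [-179.9, -0.0, -84.0]
contact_force: [-1.8, -0.8, 8.1]
gripper_width: 0.0152
gripper_force: 40.0
time_s: 13.2
tcp_pos: [0.5289, 0.0276, 0.3299]
eef_rot: [-179.8, -0.0, -84.0]
contact_force: [-6.2, -0.1, 20.3]
gripper_width: 0.0154
gripper_force: 40.1
```

The force rises steeply at z = 0.330, so the button is fully down. I'll ease off slightly and take a last look.

```bash
python3 -m pendant '[[[0,0,-0.001,0,0,0,-1],[0,0,-0.001,0,0,0,-1],[0,0,-0.001,0,0,0,-1],[0,0,-0.001,0,0,0,-1],[0,0,-0.001,0,0,0,-1]]]'; python3 - <<'E'
from h import *
s=r.capture('scene')[:,:,::-1];cv2.imwrite('pics/s5.png',cv2.resize(s[100:270,130:330],None,fx=3,fy=3,interpolation=cv2.INTER_CUBIC))
go([.5285,.0272,.33],-84)
E
```

```text
time_s: 13.7
tcp_pos: [0.5287, 0.0276, 0.33]
eef_rot: [-179.9, -0.0, -84.0]
contact_force: [-4.3, -0.6, 13.6]
gripper_width: 0.0153
gripper_force: 40.0
t 13.75 tcp [0.5287 0.0276 0.33  ] [-1.799e+02 -2.000e-02 -8.398e+01] F [-3.8  0.4 14.3] w 0.0153 40.0300669670105 
 shift [0.0004 0.0003 0.    ] rot [-0.1  -0.02  0.02]
```

View pics/s5.png

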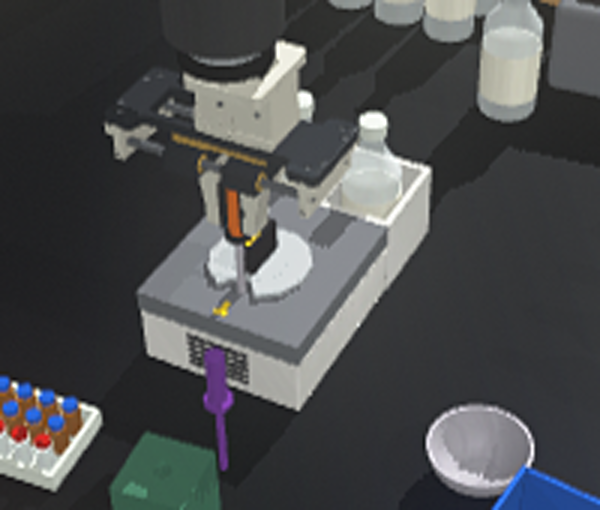

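The pin stands upright in the notch at about (240,290) with the mark at (222,310), the stand is empty, and nothing nearby has been disturbed. I'll hand in.

```bash
python3 -c "
from plant import r
print(r.close_job())"
```

```text
the job is handed in; nothing more can be done
None
```

The job is handed in at about 14 s: the notch is on the mark, and the gripped pin holds the button fully down with about 14 N. The last picture showed nothing disturbed nearby; the hand-in returned no verdict.

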